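# Flip the stock tags of the bushing bins

### The arm

A 7-joint arm with a two-finger parallel gripper is mounted at the origin on the work surface. World frame = base frame: x ahead of the robot, y to its left, z up, the work surface at z = 0. Lengths are in mm, angles in rad, forces in N, time in s.
With the tool pointing down it reaches from about 400 to 875 mm from the base axis. Payload 6.5 kg.
Tool frame: the origin (TCP) lies on the front face of the gripper's body, between the roots of the fingers; the fingertips stand 64 mm ahead of it and the grasp point (between the pads) lies 45 mm ahead of it; y points along the fingers, x is the direction in which the jaws open and shut, and the axes are right-handed (so a half turn about y gives the same grasp; the last joint's range is limited). The gripper opens to 88 mm and grips with 3 to 60 N. Pads are 18 mm wide; open, the fingers measure 123 mm over their backs; the gripper's body (75 mm by 187 mm) begins 45 mm behind the grasp point.
Start: joints at [-1.243, 0.536, -0.004, 1.538, 0.003, 1.067, -0.071], TCP at [249.398, 600.242, 302.716] pointing down, gripper open.
Joint ranges: [-2.7, 2.7], [-0.37, 2.16], [-1.27, 1.26], [0.24, 2.4], [-1.31, 4.45], [0.19, 1.91], [-2.76, 2.76]. Speed limits (rad/s): [2.39, 2.39, 3.14, 3.14, 3.14, 3.14, 3.14].

### API

Orientations are given as a unit quaternion [w, x, y, z].
In Python, from rig import * gives the robot as it stands. The module is installed in compiled form; this text tells all that it offers.
- The arm moves only by the tool send_rows, never from a script. Its argument "commands" is a list of rows, each an object with "delta_pos": the shift along the tool's x, y, z in m, a list of three; "twist": the turn about the tool's y in degrees; "hand": the finger opening in m, from 0 to 0.0881. A call has 1 to 12 rows; each row shifts and turns the pose as measured when the row begins, along the tool's axes as they then stand; what a row does not reach is not made up. A row lasts 1/12 s, in which the tool goes at most 41.7 mm and 7.16 degrees, less where a joint would pass 70% of its speed; a pose out of reach is approached as far as the arm can. A call with a gripper value outside its range is refused whole. The fingers move at their own pace and stop on an object; "newtons" is the grip in N (left out, the last holds). Time passes only in rows, so rows that do not move let the fingers close. It gives the time, the measured TCP pose, the force and the opening at its end, in the units of the state.
- observe(): the state, without advancing time (a new reading comes with each control period).
- get_image(name): name is "scene" or "side" or "wrist"; returns a dict with "img" (384x512x3 uint8, red, green, blue), "range_z" (384x512 float32, mm along the optical axis (not along the pixel's ray), 0 where there is no reading), "camera_matrix" (3x3 intrinsics, pixels), "extrinsics" (4x4, takes a point from camera to world coordinates). Camera axes: x right, y up, looking along -z (the intrinsics and any distortion apply to the point x, -y, -z); pixel columns grow to the right and rows downward; lengths in mm; the calibration is good to about 2 mm. A picture is of the moment at which its call begins.
- hand_in(): hands the job in, once; it reports no verdict.
The state is a dict: "time": time; "joints": joint angles; "joint_velocities": joint speeds; "effort": joint torques, N m; "ee_pos": TCP position; "eef_rot": TCP orientation; "wrist_force": force on the tool from outside, world axes, zero at the start; "torque": the same for the moment, N m; "gripper_width": opening from 0.0 (shut) to 1.0 (fully open).
Only numpy, scipy, OpenCV 4.12 (cv2) and the standard library are available. Lean on these libraries where they do the work, as an engineer would, in place of code of your own. Each camera call takes 0.05 s, during which the arm holds its last target.

### The job

On the white station board each of the four bins has a hinged tag straight in front of it. With a fingertip, push the tags over so that only the two completely full bins show the black disc (tag leaning back towards its bin), and the part-filled and the empty bin show the black bar (tag leaning towards the robot). Do not pick up or shift the bins or anything else standing about.

Things in the scene. Friction and masses are not known exactly. Their poses are not given: they have to be found in the camera images.
- board: white station board, 335 x 520 x 6 mm, fixed flat on the bench; origin under its centre, x axis runs from the tag row to the bin row (away from the robot), y along the rows, yaw up to 0.15 rad either way. Nothing on it is taller than 90 mm above the bench
- stand_a: one of four identical fixed steel hinge stands in a row on the board, about 120 mm apart, in any order; 50 x 66 mm foot, 30 tall. Origin: centre of its foot's underside, 6 mm above the bench; x axis points to its bin (bin centre 165 mm away, near wall 115), y along the row. Hinge axis along y, 22 mm above the origin, carries tag_a
- tag_a (a joint): flat tag on stand_a's hinge, 52 wide, 4 thick, free edge 58 mm from the hinge. 0 = upright. Rests by its weight (32-56 g, free hinge) on a stop at +-0.5 rad; past upright by 0.2 rad it falls over by itself. Positive = leans to the bin, black DISC face up; negative = leans to the robot, black BAR face up. Leaning, its free edge is 28 mm out from the hinge, 79 mm above the bench
- stand_b: one of four identical fixed steel hinge stands in a row on the board, about 120 mm apart, in any order; 50 x 66 mm foot, 30 tall. Origin: centre of its foot's underside, 6 mm above the bench; x axis points to its bin (bin centre 165 mm away, near wall 115), y along the row. Hinge axis along y, 22 mm above the origin, carries tag_b
- tag_b (a joint): flat tag on stand_b's hinge, 52 wide, 4 thick, free edge 58 mm from the hinge. 0 = upright. Rests by its weight (32-56 g, free hinge) on a stop at +-0.5 rad; past upright by 0.2 rad it falls over by itself. Positive = leans to the bin, black DISC face up; negative = leans to the robot, black BAR face up. Leaning, its free edge is 28 mm out from the hinge, 79 mm above the bench
- stand_c: one of four identical fixed steel hinge stands in a row on the board, about 120 mm apart, in any order; 50 x 66 mm foot, 30 tall. Origin: centre of its foot's underside, 6 mm above the bench; x axis points to its bin (bin centre 165 mm away, near wall 115), y along the row. Hinge axis along y, 22 mm above the origin, carries tag_c
- tag_c (a joint): flat tag on stand_c's hinge, 52 wide, 4 thick, free edge 58 mm from the hinge. 0 = upright. Rests by its weight (32-56 g, free hinge) on a stop at +-0.5 rad; past upright by 0.2 rad it falls over by itself. Positive = leans to the bin, black DISC face up; negative = leans to the robot, black BAR face up. Leaning, its free edge is 28 mm out from the hinge, 79 mm above the bench
- stand_d: one of four identical fixed steel hinge stands in a row on the board, about 120 mm apart, in any order; 50 x 66 mm foot, 30 tall. Origin: centre of its foot's underside, 6 mm above the bench; x axis points to its bin (bin centre 165 mm away, near wall 115), y along the row. Hinge axis along y, 22 mm above the origin, carries tag_d
- tag_d (a joint): flat tag on stand_d's hinge, 52 wide, 4 thick, free edge 58 mm from the hinge. 0 = upright. Rests by its weight (32-56 g, free hinge) on a stop at +-0.5 rad; past upright by 0.2 rad it falls over by itself. Positive = leans to the bin, black DISC face up; negative = leans to the robot, black BAR face up. Leaning, its free edge is 28 mm out from the hinge, 79 mm above the bench
- bin_full_1: loose grey open bin 100 x 80 x 40 mm on the board, full: all six steel bushings; origin at the centre of its underside; it belongs to the stand directly across the board on its robot side. The four bins stand in any order
- bin_full_2: loose grey open bin 100 x 80 x 40 mm on the board, full: all six steel bushings; origin at the centre of its underside; it belongs to the stand directly across the board on its robot side. The four bins stand in any order
- bin_part: loose grey open bin 100 x 80 x 40 mm on the board, part-filled: three bushings of six, the rest of the bin bare; origin at the centre of its underside; it belongs to the stand directly across the board on its robot side. The four bins stand in any order
- bin_empty: loose grey open bin 100 x 80 x 40 mm on the board, empty; origin at the centre of its underside; it belongs to the stand directly across the board on its robot side. The four bins stand in any order
- plug_gauge: bystander: turned steel plug gauge standing on the board, 50 tall, 26 across the foot (mm), loose, to be left where it is; origin at the centre of its underside
- gauge_block: bystander: upright steel gauge block 30 x 9 x 35 on the board, between the two middle tag stands (mm), loose, to be left where it is; origin at the centre of its underside
- ring_gauge: bystander: dark steel ring 42 across, 14 tall, lying on the board in front of the tags (mm), loose, to be left where it is; origin at the centre of its underside
- driver: bystander: screwdriver lying on the bench, left of the board (mm), loose, to be left where it is; origin at the centre of its underside, at its middle along its length
- mug: bystander: white mug, 90 tall, on the bench, right of the board (mm), loose, to be left where it is; origin at the centre of its underside
- case: bystander: black instrument case 70 x 130 x 28 on the bench, right of the board (mm), loose, to be left where it is; origin at the centre of its underside
- spool: bystander: white spool 44 across, 30 tall, on the bench, left of the board (mm), loose, to be left where it is; origin at the centre of its underside
Not all that is in view belongs to the job. What is shaped like the bin_empty but brown is not meant.

How it is judged:
By the outcome, as a careful person would: the job done as asked, in the order asked, and still so for the second after the job is handed in, with the robot touching nothing.
It also fails if it takes over 51 s, if anything falls off the work surface, if the arm or the gripper's body presses on something with over 40 N, if the wrist force passes 120 N, or if a joint passes its speed limit or range.

## Working session

There is one attempt and no reset: what is moved stays moved. The work goes in short steps, Python scripts to look and compute and a tool call to move; the robot and the scene stay as the last step left them, time stands still between calls to the robot, and variables do not carry over. Pictures are saved under pics/ and viewed, and the job is handed in when it is done.

Besides the shell and the picture viewer there is one more tool, called after ">>>" by a JSON object that holds its "name" and its "arguments", one argument or row to a line. send_rows: Moves the arm, as the interface text tells. Its arguments: {"type":"object","properties":{"commands":{"type":"array"},"newtons":{"type":"number"}},"required":["commands"]}

```bash
mkdir -p pics; cat > h.py <<'E'
from rig import *
import numpy as np, cv2
def snap(n,tag):
    d=get_image(n); cv2.imwrite(f'pics/{tag}.png',d['img'][:,:,::-1]); np.savez(f'{tag}.npz',**d); return d
def load(tag): return dict(np.load(f'{tag}.npz'))
def cloud(d):
    K=d['camera_matrix'];z=d['range_z'];v,u=np.mgrid[:z.shape[0],:z.shape[1]]
    p=np.stack([(u-K[0,2])/K[0,0]*z,-(v-K[1,2])/K[1,1]*z,-z],-1)
    E=d['extrinsics'];return p@E[:3,:3].T+E[:3,3]
E
python3 - <<'E'
from h import *
s=observe();print(s)
for n in ['scene','side']: d=snap(n,n+'0');print(n,d['camera_matrix'].tolist(),d['extrinsics'].round(3).tolist(),(d['range_z']==0).mean())
E
```

```text
{'time': 0.0, 'joints': array([-1.24320418,  0.53717465, -0.00440125,  1.53882981,  0.00259987,
        1.06733048, -0.07116968]), 'joint_velocities': array([ 0.0001151 ,  0.00216491,  0.00078282, -0.00014684, -0.00020154,
       -0.00049764, -0.00117098]), 'effort': array([-3.32922700e-04, -5.70982182e+01,  9.90602151e-01, -2.51609963e+01,
       -5.63539972e-02,  1.78164686e-02,  1.51039494e-04]), 'ee_pos': array([249.23800316, 599.77950879, 301.85074279]), 'eef_rot': array([-0.58775575,  0.58852117,  0.39206633, -0.39302672]), 'wrist_force': array([ 0.08300159,  0.46667914, -0.30488015]), 'torque': array([-0.01391644, -0.02378755, -0.04633408]), 'gripper_width': 0.9996531379404648}
scene [[381.3552507344601, 0.0, 255.18738704600167], [0.0, 381.3552507344601, 193.25571911869065], [0.0, 0.0, 1.0]] [[0.817, -0.401, 0.414, 1166.103], [0.576, 0.589, -0.567, -816.381], [-0.017, 0.701, 0.713, 1102.474], [0.0, 0.0, 0.0, 1.0]] 0.00433349609375
side [[422.6037104273426, 0.0, 254.32345084016785], [0.0, 422.6037104273426, 195.92825431671238], [0.0, 0.0, 1.0]] [[-0.956, 0.186, -0.225, 241.091], [-0.291, -0.55, 0.783, 1129.954], [0.022, 0.814, 0.581, 901.656], [0.0, 0.0, 0.0, 1.0]] 0.004007975260416667
```

View pics/scene0.png

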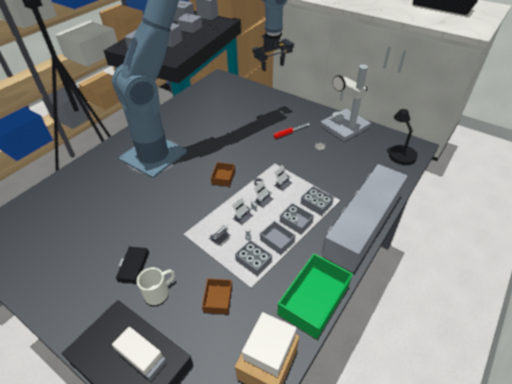

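View pics/side0.png

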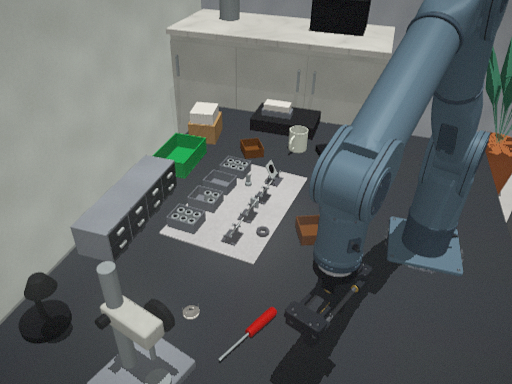

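```bash
python3 - <<'E'
from h import *
from scipy.spatial.transform import Rotation as R
s=observe();q=s['eef_rot'];print(R.from_quat([q[1],q[2],q[3],q[0]]).as_matrix().round(3))
# topdown map from both
for t in ['scene0','side0']:
    d=load(t);P=cloud(d).reshape(-1,3);C=d['img'].reshape(-1,3)
    o=np.argsort(P[:,2]);P=P[o];C=C[o]
    im=np.zeros((600,800,3),np.uint8)  # 1px=1.25mm; x up from 200..950 ; y left
    r=((950-P[:,0])/1.25).astype(int);c=((500-P[:,1])/1.25).astype(int)
    k=(r>=0)&(r<599)&(c>=0)&(c<799)&(P[:,2]<150)&(P[:,2]>-20)
    for dr in(0,1):
        for dc in (0,1): im[r[k]+dr,c[k]+dc]=C[k]
    cv2.imwrite(f'pics/top_{t}.png',im[:,:,::-1])
E
```

```text
[[ 0.384 -0.    -0.923]
 [ 0.923 -0.001  0.384]
 [-0.002 -1.    -0.   ]]
```

```bash
python3 - <<'E'
import cv2
a=cv2.imread('pics/scene0.png')[155:285,180:350];cv2.imwrite('pics/cropA.png',cv2.resize(a,None,fx=4.5,fy=4.5,interpolation=cv2.INTER_CUBIC))
a=cv2.imread('pics/side0.png')[145:260,155:310];cv2.imwrite('pics/cropB.png',cv2.resize(a,None,fx=5,fy=5,interpolation=cv2.INTER_CUBIC))
E
```

```text
(no output)
```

View pics/cropA.png

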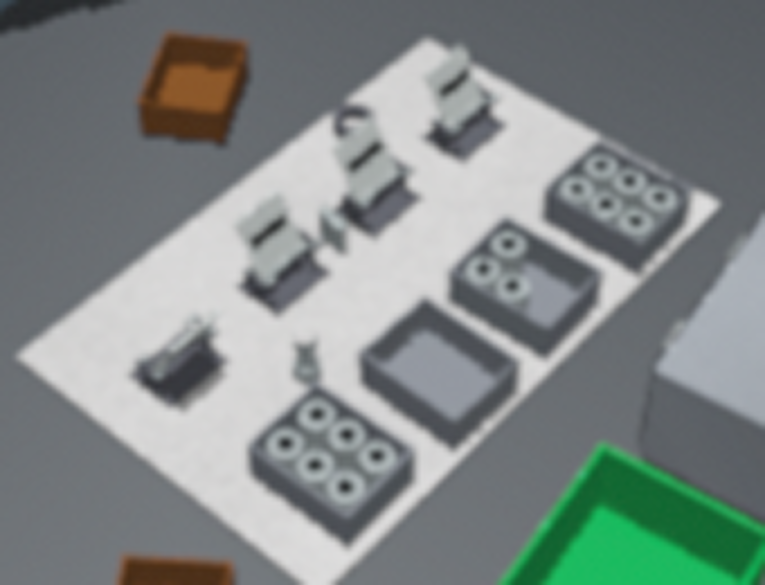

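View pics/cropB.png

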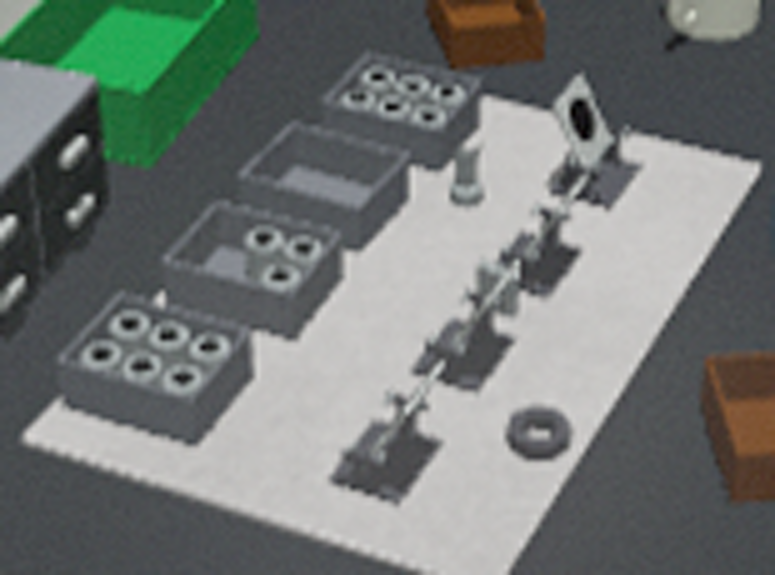

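View pics/top_scene0.png

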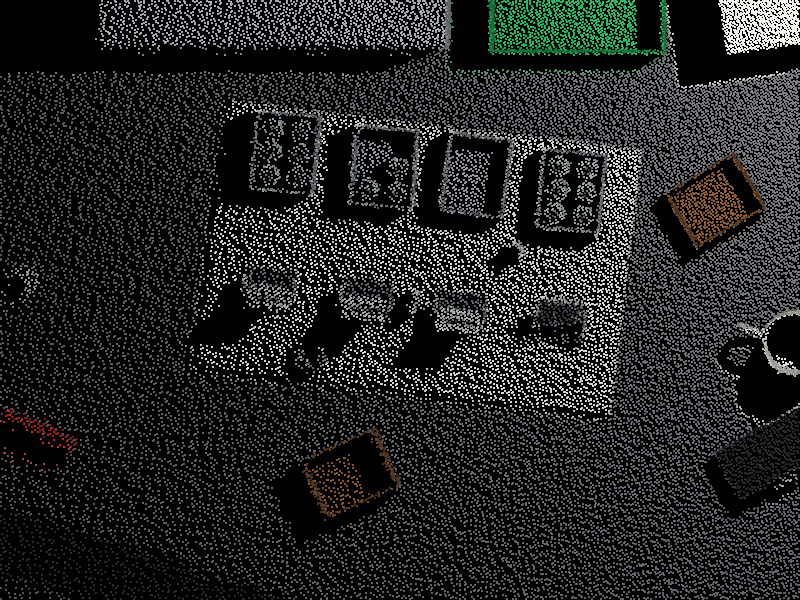

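```bash
python3 - <<'E'
from h import *
A=[]
for t in ['scene0','side0']:
    d=load(t);P=cloud(d).reshape(-1,3);C=d['img'].reshape(-1,3).astype(int)
    k=(C.min(1)>150)&(P[:,2]>0)&(P[:,2]<14)&(P[:,0]>450)&(P[:,0]<850)&(P[:,1]>-330)&(P[:,1]<300)
    Q=P[k];rect=cv2.minAreaRect(Q[:,:2].astype(np.float32));print(t,rect,np.median(Q[:,2]))
    A.append((P,C))
yaw=None
P=np.vstack([a[0] for a in A])
th=-np.deg2rad(0)
# search yaw
rect=cv2.minAreaRect(np.array(A[0][0][(A[0][1].min(1)>150)&(A[0][0][:,2]>0)&(A[0][0][:,2]<14)&(A[0][0][:,0]>450)&(A[0][0][:,0]<850)&(A[0][0][:,1]>-330)&(A[0][0][:,1]<300)][:,:2],np.float32))
a=rect[2]; a=a if a<45 else a-90; th=np.deg2rad(a);c=np.array(rect[0]);print('yaw',a)
R=np.array([[np.cos(th),np.sin(th)],[-np.sin(th),np.cos(th)]])
np.savez('board.npz',th=th,c=c)
for P,_ in A:
    B=(P[:,:2]-c)@R.T
    k=(abs(B[:,0])<160)&(abs(B[:,1])<255)&(P[:,2]>15)&(P[:,2]<120)
    im=np.zeros((350,540,3),np.uint8)
    for (bx,by),z in zip(B[k],P[k,2]): im[int(175-bx),int(270-by)]=cv2.applyColorMap(np.uint8([[min(255,z*2.5)]]),2)[0,0]
    cv2.imwrite(f'pics/bd{len(P)}_{id(P)%1000}.png',im)
    for yc in (180,60,-60,-180):
        for lo,hi in((15,30),(30,40),(55,65),(65,75),(75,95)):
            m=(abs(B[:,1]-yc)<45)&(B[:,0]<10)&(B[:,0]>-140)&(P[:,2]>lo)&(P[:,2]<hi)
            if m.sum()>3: print(yc,lo,hi,m.sum(),'bx',np.percentile(B[m,0],[5,50,95]).round(),'by',np.percentile(B[m,1],[5,50,95]).round())
    m=(B[:,0]>0)&(abs(B[:,1])<255)&(P[:,2]>40)&(P[:,2]<60)
E
```

```text
scene0 ((626.39697265625, -21.893096923828125), (524.66162109375, 342.8611145019531), 83.09434509277344) 3.578627126960555
side0 ((624.0130615234375, -22.7425537109375), (526.965087890625, 336.4154968261719), 82.68177032470703) 7.192094574760631
yaw -6.9056549072265625
180 15 30 30 bx [-63. -56. -47.] by [146. 174. 213.]
180 30 40 44 bx [-66. -60. -43.] by [148. 177. 210.]
180 55 65 28 bx [-78. -74. -70.] by [157. 179. 202.]
180 65 75 25 bx [-84. -78. -73.] by [159. 181. 205.]
180 75 95 10 bx [-84. -82. -79.] by [156. 176. 200.]
60 15 30 35 bx [-86. -56. -49.] by [25. 46. 94.]
60 30 40 50 bx [-65. -57. -42.] by [27. 57. 91.]
60 55 65 33 bx [-78. -73. -68.] by [37. 60. 82.]
60 65 75 34 bx [-83. -78. -72.] by [37. 58. 83.]
60 75 95 6 bx [-83. -81. -80.] by [34. 59. 78.]
-60 15 30 30 bx [-61. -57. -51.] by [-92. -65. -29.]
-60 30 40 52 bx [-67. -60. -46.] by [-92. -57. -27.]
-60 55 65 35 bx [-80. -75. -69.] by [-81. -60. -34.]
-60 65 75 33 bx [-83. -79. -75.] by [-83. -62. -37.]
-60 75 95 13 bx [-85. -83. -80.] by [-83. -58. -39.]
-180 15 30 14 bx [-61. -53. -44.] by [-218. -210. -152.]
[... 590 characters left out ...]
4. 93.]
60 55 65 8 bx [-79. -74. -71.] by [44. 77. 85.]
60 65 75 5 bx [-82. -80. -76.] by [57. 81. 84.]
60 75 95 13 bx [-87. -85. -82.] by [41. 57. 82.]
-60 15 30 17 bx [-68. -64. -56.] by [-90. -29. -23.]
-60 30 40 27 bx [-72. -57. -47.] by [-91. -31. -26.]
-60 55 65 5 bx [-78. -74. -73.] by [-63. -35. -33.]
-60 65 75 5 bx [-85. -82. -79.] by [-46. -35. -33.]
-60 75 95 13 bx [-89. -87. -86.] by [-82. -60. -36.]
-180 15 30 19 bx [-70. -61. -55.] by [-217. -191. -152.]
-180 30 40 42 bx [-69. -57. -48.] by [-215. -177. -151.]
-180 55 65 28 bx [-48. -43. -39.] by [-209. -181. -159.]
-180 65 75 19 bx [-41. -37. -34.] by [-209. -183. -161.]
-180 75 95 18 bx [-37. -34. -30.] by [-205. -185. -160.]
```

Left to right as seen from the robot, the bins are full, part, empty, full (scene px 318,199 / 296,217 / 278,236 / 254,257). The brown trays (scene 223,175 and 218,296) and the green tray are decoys. The three tags on the left show a bar. The rightmost shows its disc (side px 271,168). So only the leftmost tag (scene 282,178) needs to go over towards its bin.

>>> {"name": "send_rows", "arguments": {
  "commands": [
    {"delta_pos": [-0.022,0,-0.031],"twist": 0,"hand": 0},
    {"delta_pos": [-0.022,0,-0.031],"twist": 0,"hand": 0},
    {"delta_pos": [-0.022,0,-0.031],"twist": 0,"hand": 0},
    {"delta_pos": [-0.022,0,-0.031],"twist": 0,"hand": 0},
    {"delta_pos": [-0.022,0,-0.031],"twist": 0,"hand": 0},
    {"delta_pos": [-0.022,0,-0.031],"twist": 0,"hand": 0},
    {"delta_pos": [-0.022,0,-0.031],"twist": 0,"hand": 0},
    {"delta_pos": [-0.022,0,-0.031],"twist": 0,"hand": 0},
    {"delta_pos": [-0.022,0,-0.031],"twist": 0,"hand": 0},
    {"delta_pos": [-0.022,0,-0.031],"twist": 0,"hand": 0}
  ],
  "newtons": 10
}}

```text
time: 0.93
ee_pos: [451.2, 272.4, 296.5]
eef_rot: [0.586, -0.583, -0.395, 0.401]
wrist_force: [0.9, 0.2, -0.6]
gripper_width: 0.27
```

>>> {"name": "send_rows", "arguments": {
  "commands": [
    {"delta_pos": [0,0,0],"twist": -5,"hand": 0},
    {"delta_pos": [0,0,0],"twist": -5,"hand": 0},
    {"delta_pos": [0,0,0],"twist": -5,"hand": 0},
    {"delta_pos": [0,0,0],"twist": 0,"hand": 0}
  ]
}}

```text
time: 1.27
ee_pos: [457.0, 259.6, 295.6]
eef_rot: [-0.529, 0.529, 0.465, -0.473]
wrist_force: [0.4, 0.4, -0.1]
gripper_width: 0.006
```

```bash
cat > tgt.py <<'E'
from h import *
from scipy.spatial.transform import Rotation as R
import sys
s=observe();q=s['eef_rot'];M=R.from_quat([q[1],q[2],q[3],q[0]]).as_matrix()
c=np.array([625.2,-22.3]);th=np.deg2rad(-7.1);bxv=np.array([np.cos(th),np.sin(th)]);byv=np.array([-np.sin(th),np.cos(th)])
p=s['ee_pos'];print('t',s['time'],'pos',p.round(1),'board',((p[:2]-c)@bxv).round(1),((p[:2]-c)@byv).round(1),'F',s['wrist_force'].round(1),'w',s['gripper_width'],'xhead',np.rad2deg(np.arctan2(M[1,0],M[0,0])))
print(M.round(3).tolist())
if len(sys.argv)>1:
    bx,by,z=map(float,sys.argv[1:]);g=np.r_[c+bx*bxv+by*byv,z];print('delta tool mm',(M.T@(g-p)).round(1))
E
python3 tgt.py -130 180 200; python3 -c "
from h import *
snap('wrist','wrist1')"
```

```text
t 1.2667 pos [457.  259.6 295.6] board -201.8 259.0 F [ 0.4  0.4 -0.1] w 0.006320819712569706 xhead 83.09647161174308
[[0.12, -0.008, -0.993], [0.993, -0.008, 0.12], [-0.008, -1.0, 0.007]]
delta tool mm [-78.4  95.8 -72.2]
```

>>> {"name": "send_rows", "arguments": {
  "commands": [
    {"delta_pos": [-0.026,0,-0.024],"twist": 0,"hand": 0},
    {"delta_pos": [-0.026,0,-0.024],"twist": 0,"hand": 0},
    {"delta_pos": [-0.026,0,-0.024],"twist": 0,"hand": 0},
    {"delta_pos": [0,0,0],"twist": 0,"hand": 0},
    {"delta_pos": [0,0.03,0],"twist": 0,"hand": 0},
    {"delta_pos": [0,0.03,0],"twist": 0,"hand": 0},
    {"delta_pos": [0,0.03,0],"twist": 0,"hand": 0},
    {"delta_pos": [0,0,0],"twist": 0,"hand": 0}
  ]
}}

```text
time: 1.98
ee_pos: [520.8, 173.0, 204.0]
eef_rot: [-0.534, 0.535, 0.461, -0.465]
wrist_force: [-1.0, -1.0, -0.8]
gripper_width: 0.005
```

```bash
python3 tgt.py -125 180 124; python3 -c "
from h import *
snap('wrist','wrist2');snap('scene','scene2');d=snap('side','side2')
a=cv2.imread('pics/scene2.png')[140:260,190:350];b=cv2.imread('pics/side2.png')[130:270,150:330]
cv2.imwrite('pics/v2.png',np.hstack([cv2.resize(a,(400,300)),cv2.resize(b,(386,300))]))"
```

```text
t 1.9833 pos [520.8 173.  204. ] board -127.7 180.9 F [-1.  -1.  -0.8] w 0.005129658603267786 xhead 81.7944760741604
[[0.143, -0.003, -0.99], [0.99, -0.005, 0.143], [-0.005, -1.0, 0.003]]
delta tool mm [-0.4 80.  -2.9]
```

View pics/v2.png

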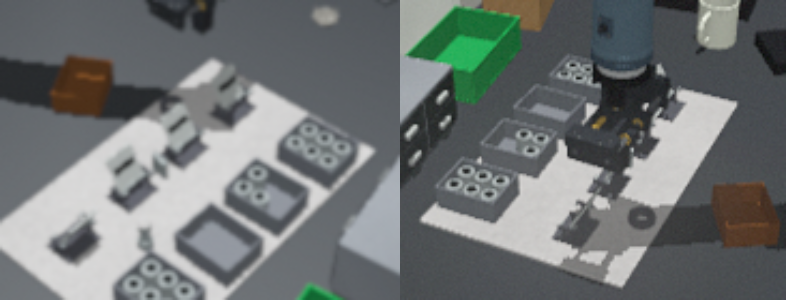

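View pics/wrist2.png

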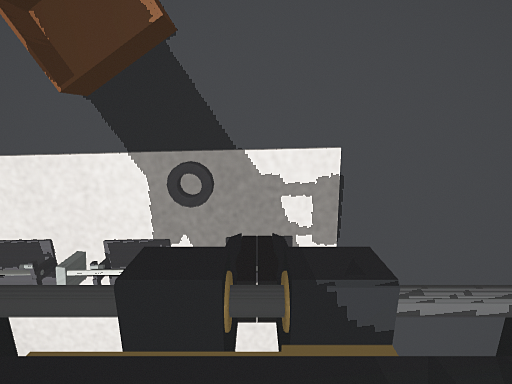

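The tool sits on the robot side of the left tag. In the wrist view the ring (190,184) lies to one side and is low. I'll go down now.

>>> {"name": "send_rows", "arguments": {
  "commands": [
    {"delta_pos": [0,0.025,0],"twist": 0,"hand": 0},
    {"delta_pos": [0,0.025,0],"twist": 0,"hand": 0},
    {"delta_pos": [0,0.02,0],"twist": 0,"hand": 0},
    {"delta_pos": [0,0.01,0],"twist": 0,"hand": 0},
    {"delta_pos": [0,0,0],"twist": 0,"hand": 0}
  ]
}}

```text
time: 2.55
ee_pos: [532.3, 179.2, 138.8]
eef_rot: [-0.531, 0.538, 0.471, -0.455]
wrist_force: [-1.1, -1.1, 0.1]
gripper_width: 0.001
```

```bash
python3 tgt.py -54 180 124
```

```text
t 2.55 pos [532.3 179.2 138.8] board -117.1 188.5 F [-1.1 -1.1  0.1] w 0.001024035232125961 xhead 81.80337645808741
[[0.143, 0.024, -0.989], [0.99, 0.008, 0.143], [0.011, -1.0, -0.023]]
delta tool mm [ -7.5  16.2 -62.9]
```

>>> {"name": "send_rows", "arguments": {
  "commands": [
    {"delta_pos": [-0.007,0.007,0.004],"twist": 0,"hand": 0},
    {"delta_pos": [0,0.007,0.002],"twist": 0,"hand": 0},
    {"delta_pos": [0,0,0],"twist": 0,"hand": 0}
  ]
}}

```text
time: 2.8
ee_pos: [527.5, 174.0, 127.7]
eef_rot: [-0.53, 0.539, 0.473, -0.453]
wrist_force: [-0.5, -0.2, 0.7]
gripper_width: -0.0
```

```bash
python3 tgt.py -54 180 124
```

```text
t 2.8 pos [527.5 174.  127.7] board -121.2 182.8 F [-0.5 -0.2  0.7] w -0.0003752027335713299 xhead 81.79190397629189
[[0.143, 0.03, -0.989], [0.99, 0.01, 0.143], [0.014, -1.0, -0.028]]
delta tool mm [ -1.5   5.6 -67.1]
```

>>> {"name": "send_rows", "arguments": {
  "commands": [
    {"delta_pos": [0,0.001,-0.012],"twist": 0,"hand": 0},
    {"delta_pos": [0,0.001,-0.012],"twist": 0,"hand": 0},
    {"delta_pos": [0,0.001,-0.012],"twist": 0,"hand": 0},
    {"delta_pos": [0,0,-0.01],"twist": 0,"hand": 0},
    {"delta_pos": [0,0,0],"twist": 0,"hand": 0}
  ]
}}

```text
time: 3.22
ee_pos: [575.1, 167.5, 129.6]
eef_rot: [-0.53, 0.539, 0.474, -0.451]
wrist_force: [-0.0, -1.0, 0.1]
gripper_width: 0.007
```

```bash
python3 tgt.py -56 180 124
```

```text
t 3.2167 pos [575.1 167.5 129.6] board -73.2 182.2 F [-0.  -1.   0.1] w 0.007415339370728457 xhead 81.79711412507662
[[0.143, 0.033, -0.989], [0.99, 0.012, 0.143], [0.016, -0.999, -0.031]]
delta tool mm [ -1.9   6.1 -17. ]
```

>>> {"name": "send_rows", "arguments": {
  "commands": [
    {"delta_pos": [0,0.002,-0.008],"twist": 0,"hand": 0},
    {"delta_pos": [0,0.001,-0.006],"twist": 0,"hand": 0},
    {"delta_pos": [0,0,-0.003],"twist": 0,"hand": 0},
    {"delta_pos": [0,0,0],"twist": 0,"hand": 0},
    {"delta_pos": [0,0,0],"twist": 0,"hand": 0}
  ]
}}

```text
time: 3.63
ee_pos: [593.0, 165.3, 128.2]
eef_rot: [-0.53, 0.539, 0.475, -0.451]
wrist_force: [0.2, 0.5, -1.2]
gripper_width: 0.002
```

```bash
python3 tgt.py -56 180 124;python3 -c "
from h import *
snap('scene','scene3');d=snap('side','side3')
a=cv2.imread('pics/scene3.png')[140:260,190:350];b=cv2.imread('pics/side3.png')[130:270,150:330]
cv2.imwrite('pics/v3.png',np.hstack([cv2.resize(a,(400,300)),cv2.resize(b,(386,300))]))"
```

```text
t 3.6333 pos [593.  165.3 128.2] board -55.1 182.1 F [ 0.2  0.5 -1.2] w 0.002368482338231324 xhead 81.78873301880876
[[0.143, 0.034, -0.989], [0.99, 0.012, 0.143], [0.017, -0.999, -0.031]]
delta tool mm [-2.2  4.2  1. ]
```

View pics/v3.png

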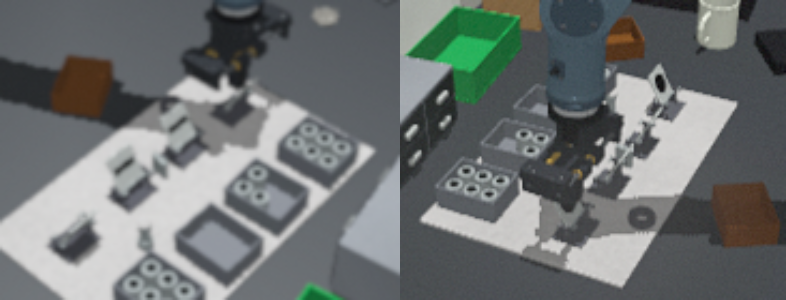

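The left tag now looks tipped towards its bin. I'll back off slowly, then lift and check.

>>> {"name": "send_rows", "arguments": {
  "commands": [
    {"delta_pos": [0,0,0.012],"twist": 0,"hand": 0},
    {"delta_pos": [0,0,0.018],"twist": 0,"hand": 0},
    {"delta_pos": [0,0,0.018],"twist": 0,"hand": 0},
    {"delta_pos": [0,0,0.018],"twist": 0,"hand": 0},
    {"delta_pos": [0,0,0],"twist": 0,"hand": 0},
    {"delta_pos": [0,-0.03,0],"twist": 0,"hand": 0},
    {"delta_pos": [0,-0.035,0],"twist": 0,"hand": 0},
    {"delta_pos": [0,-0.035,0],"twist": 0,"hand": 0},
    {"delta_pos": [0,-0.03,0],"twist": 0,"hand": 0},
    {"delta_pos": [0,0,0],"twist": 0,"hand": 0}
  ]
}}

```text
time: 4.57
ee_pos: [519.1, 173.2, 259.5]
eef_rot: [-0.53, 0.538, 0.473, -0.454]
wrist_force: [1.4, 0.0, 1.2]
gripper_width: 0.009
```

>>> {"name": "send_rows", "arguments": {
  "commands": [
    {"delta_pos": [0.03,0,0.02],"twist": 0,"hand": 0},
    {"delta_pos": [0.03,0,0.02],"twist": 0,"hand": 0},
    {"delta_pos": [0.03,0,0.02],"twist": 0,"hand": 0},
    {"delta_pos": [0.03,0,0.02],"twist": 0,"hand": 0},
    {"delta_pos": [0.03,0,0.02],"twist": 0,"hand": 0},
    {"delta_pos": [0.03,0,0.02],"twist": 0,"hand": 0},
    {"delta_pos": [0.03,0,0.02],"twist": 0,"hand": 0},
    {"delta_pos": [0,0,0],"twist": 0,"hand": 0},
    {"delta_pos": [0,0,0],"twist": 0,"hand": 0}
  ]
}}

```text
time: 5.32
ee_pos: [412.8, 409.8, 259.8]
eef_rot: [-0.531, 0.541, 0.474, -0.448]
wrist_force: [0.1, -0.4, 0.1]
gripper_width: 0.008
```

```bash
python3 tgt.py ;python3 - <<'E'
from h import *
s0=snap('scene','scene4');s1=snap('side','side4')
a=cv2.imread('pics/scene4.png')[155:285,180:350];b=cv2.imread('pics/side4.png')[145:260,155:310]
cv2.imwrite('pics/v4.png',np.hstack([cv2.resize(a,(395,300),interpolation=2),cv2.resize(b,(400,300),interpolation=2)]))
c=np.array([625.2,-22.3]);th=np.deg2rad(-7.1);R=np.array([[np.cos(th),np.sin(th)],[-np.sin(th),np.cos(th)]])
for d in(s0,s1):
    P=cloud(d).reshape(-1,3);B=(P[:,:2]-c)@R.T
    for yc in(180,60,-60,-180):
        m=(abs(B[:,1]-yc)<45)&(B[:,0]<10)&(B[:,0]>-140)&(P[:,2]>65)&(P[:,2]<95);print(yc,m.sum(),np.median(B[m,0]).round(1),np.median(P[m,2]).round(1))
E
```

```text
t 5.3167 pos [412.8 409.8 259.8] board -264.2 402.5 F [ 0.1 -0.4  0.1] w 0.007510332439424973 xhead 81.41252649434823
[[0.149, 0.038, -0.988], [0.989, 0.013, 0.15], [0.019, -0.999, -0.036]]
180 16 -29.0 74.6
60 41 -77.4 71.2
-60 47 -79.1 71.0
-180 20 -27.0 75.2
180 73 -35.9 74.1
60 10 -82.0 78.3
-60 0 nan nan
-180 0 nan nan
  return _methods._mean(a, axis=axis, dtype=dtype,
  ret = ret.dtype.type(ret / rcount)
```

View pics/v4.png

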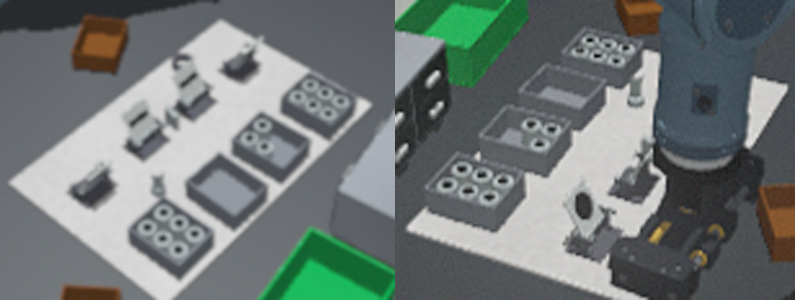

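The left tag shows its disc (583,205 in the side half), the two middle tags show bars, and the right one still leans back. Nothing else moved.

```bash
python3 -c "
from rig import *
print(hand_in())"
```

```text
the job is handed in; nothing more can be done
None
```

The job is done and handed in: the two full bins show the disc, and the part-filled and empty bins show the bar. Only one tag needed pushing. From the robot's left the bins stand full, part-filled, empty, full. At the start the three left tags showed bars and the rightmost already showed its disc. I pushed the leftmost tag over with the closed fingertips, backed off and moved the arm clear; the robot's clock then read about 5.3 s of the 51 s.

**Last checks:**
- **Tag positions:** depth from the scene camera puts the upper parts of the two outer tags on the bin side of the hinge (−29 and −27 mm along the board's x, hinge at about −57). The two middle tags are on the robot side (−77 and −79 mm).
- **Disc on the left tag:** the side camera shows it directly.
- **Side camera limits:** the arm blocked its depth view of the two right-hand tags, so those rest on the scene camera alone. It matches their readings from before the push.
- **Bins and other objects:** those in view look unmoved. I judged this by eye rather than measuring it.
- **Force:** wrist force at the end of every move was about 2 N or less.

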